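Tare the basket and print its label

TASK

The basket's label is to be printed: with the closed fingertips, first press the yellow tare key on the scale fully down for a moment, then push the printer's black power rocker fully over to on (its raised half, marked orange), then press the green print key fully down for a moment, and let go. Do not press the red or the blue key, nor the print key while the printer is off, and leave the basket on the pan and everything else standing where it is.

Things in the scene. Friction and masses are not known exactly. Their poses are not given: they have to be found in the camera images.
- scale: Grey counting scale, fixed to the bench, 335 mm deep, 220 mm wide. Origin: on the bench under the centre of its front key deck; own x points away from the keys towards its pan, z up. The deck's top is 55 mm above the bench and carries a row of three square coloured keys along its own y, 52 mm apart, in an order that varies. A low display strip (top 75 mm above the bench) stands 50 to 66 mm behind the row. Steel pan 200 x 215 mm centred 178 mm along own x.
- tare_top (a point): Centre of the top face of the yellow tare key on the scale, 26 mm square, standing 10 mm above its flat black surround; slides 5 mm straight down against a spring (about 1.5 N to start, 5 N fully down) and springs back when released. Moves with the key.
- tare (a joint): Travel of the yellow key in m: 0 released, 0.005 fully down.
- cancel_top (a point): Centre of the top face of the red cancel key on the scale (not to be pressed), 26 mm square, standing 10 mm above its flat black surround; slides 5 mm straight down against a spring (about 1.5 N to start, 5 N fully down) and springs back when released. Moves with the key.
- cancel (a joint): Travel of the red key in m: 0 released, 0.005 fully down.
- units_top (a point): Centre of the top face of the blue units key on the scale (not to be pressed), 26 mm square, standing 10 mm above its flat black surround; slides 5 mm straight down against a spring (about 1.5 N to start, 5 N fully down) and springs back when released. Moves with the key.
- units (a joint): Travel of the blue key in m: 0 released, 0.005 fully down.
- pan_top (a point): Centre of the top face of the scale's steel pan, 71 mm above the bench.
- printer: White label printer, fixed to the bench, 225 mm deep, 170 mm wide. Origin: on the bench under the centre of its front control deck; own x points away from the deck towards the label-roll housing, z up. The grey deck's top is 76 mm above the bench and carries the black power rocker and the green print key side by side along own y, 84 mm apart; which is on which side varies. The housing behind begins 55 mm along own x from the origin and its top is 92 mm above the bench.
- power_mid (a point): Point on the middle (pivot) line of the printer's black power rocker, 92 mm above the bench: where its two halves meet. Axes as the printer's; the rocker is 60 mm long along x and 26 mm wide.
- power_on (a point): Centre of the top face of the rocker's ON half (the 30 mm long half away from the robot, with a small orange mark), 20 mm from the pivot line. Moves with the rocker: about 7 mm higher than the pivot line when off, level with it, 92 mm above the bench, when on.
- power (a joint): Angle of the rocker in rad: 0 off (ON half tilted up by 0.36 rad, other half level), 0.36 fully on (ON half level, other half tilted up). Stays where it is left; pushing the ON half down takes about 2 to 3 N.
- print_top (a point): Centre of the top face of the green print key on the printer, 26 mm square, standing 10 mm above its flat black surround; slides 5 mm straight down against a spring (about 1.5 N to start, 5 N fully down) and springs back when released. Moves with the key.
- print (a joint): Travel of the green key in m: 0 released, 0.005 fully down.
- basket: Round grey stake basket, about 148 mm across, 58 mm high, 0.25 kg, standing loose on the scale's pan. Origin: centre of its underside, z up.
- label_roll: Spare roll of white labels, 68 mm across, 26 mm high, lying loose on top of the printer's housing. Origin: centre of underside.
- tape: Yellow tape measure, 62 x 34 x 58 mm, loose on the bench. Origin: centre of underside.
- slices: Stack of three log slices in one piece, about 92 mm across, 42 mm high, loose on the bench. Origin: centre of underside.
- pot: Terracotta pot, 90 mm across, 85 mm high, loose on the bench. Origin: centre of underside.
- glue: White glue bottle with orange cap, 52 mm across, 120 mm high, loose on the bench. Origin: centre of underside.
- brush: Hand brush, lying loose on the bench. Origin at its underside.
Not all that is in view belongs to the job. What is shaped like the basket but purple or turquoise is not meant.

How it is judged:
By the outcome, as a careful person would: the job done as asked, in the order asked, and still so for the second after the job is handed in, with the robot touching nothing.
It also fails if it takes over 51 s, if anything falls off the work surface, if the arm or the gripper's body presses on something with over 40 N, if the wrist force passes 120 N, or if a joint passes its speed limit or range.

ROBOT

A 6-joint arm with a two-finger parallel gripper is mounted at the origin on the work surface. World frame = base frame: x ahead of the robot, y to its left, z up, the work surface at z = 0. Lengths are in m, angles in rad, forces in N, time in s.
With the tool pointing down it reaches from about 0.275 to 0.725 m from the base axis. Payload 5.6 kg.
Tool frame: the origin (TCP) lies at the very end of the fingers, on their centre line; the grasp point (between the pads) lies 19 mm behind it (ctrl.pinch_z is the distance from the TCP to the grasp point, in m); z points along the fingers, y is the line along which they close (so a half turn about z gives the same grasp; the last joint's range is limited). The gripper opens to 85 mm and grips with 20 to 120 N. Pads are 22 mm wide; open, the fingers measure 114 mm over their backs; the gripper's body (76 mm by 85 mm) begins 54 mm behind the grasp point. The pads swing forward as they close: fully open they stand 13 mm farther back than shut.
Start: joints at [-0.901, 0.255, 0.108, 0, -1.424, -0.285], TCP at [0.206, -0.51, 0.231] pointing down, gripper open.
Joint ranges: [-2.95, 2.95], [-1.21, 1.97], [-1.09, 1.5], [-2.87, 1.71], [-2.94, -0.07], [-3.05, 3.05]. Speed limits (rad/s): [2.57, 2.57, 3.14, 3.14, 3.14, 3.14].

INTERFACE

Orientations are given as a unit quaternion [w, x, y, z].
In Python, from cell import ctrl gives the robot as it stands. The module is installed in compiled form; this text tells all that it offers. Calls block until the motion is done:
- ctrl.move_ptp(position, orientation): joint-space move of the TCP to a pose.
- ctrl.move_linear(position, rotation=None, speed=0.15, guard=None): straight line of the TCP; rotation=None keeps the orientation; speed is the mean speed in m/s. With guard (N) it stops when the force on the tool has changed by that much, and returns True; else False.
- ctrl.move_joints(angles): joint-space move.
- ctrl.gripper_open() and ctrl.close_gripper(strength=None): open the fingers fully, or close them until they stop; strength is the grip in N (None keeps the last).
- ctrl.hold(seconds).
- ctrl.ik(position, orientation): joint angles nearest the present ones, or None.
- ctrl.observe(): the state.
- ctrl.grab_frame(name): name is "scene" or "top" or "wrist"; returns a dict with "frame" (420x560x3 uint8, blue, green, red), "fx", "fy", "cx", "cy" (pixels), "D" ([k1, k2, p1, p2, k3] as OpenCV has them; the pictures are not rectified), "T" (4x4, takes a point from camera to world coordinates). Camera axes: x right, y down, z forward; pixel columns grow to the right and rows downward; lengths in m; the calibration is good to about 2 mm. A picture is of the moment at which its call begins. There is no depth.
A pose or a line that the arm cannot do raises ctrl.IKError and nothing moves.
- ctrl.close_job(): hands the job in; it is judged then, once.
The state is a dict: "time_s": time; "joint_pos": joint angles; "qd": joint speeds; "effort": joint torques, N m; "eef_pos": TCP position; "ee_rot": TCP orientation; "contact_force": force on the tool from outside, world axes, zero at the start; "ft_torque": the same for the moment, N m; "grip_width": finger opening in m; "finger_force": force on a finger pad.
Only numpy, scipy, OpenCV 4.12 (cv2) and the standard library are available. Lean on these libraries where they do the work, as an engineer would, in place of code of your own. Each camera call takes 0.05 s, during which the arm holds its last target. There are 200 camera calls.

## Working session

There is one attempt and no reset: what is moved stays moved. The work goes in short steps, each a Python script; the robot and the scene stay as the last script left them, time stands still between calls to the robot, and variables do not carry over. Pictures are saved under pics/ and viewed, at most 10 in all, crops included, and the job is handed in when it is done.

```bash
mkdir -p pics; cat > h.py <<'E'
import numpy as np, cv2, pickle
def save(f,n):
    cv2.imwrite(f"pics/{n}.png",f["frame"]); pickle.dump(f,open(f"pics/{n}.pkl","wb"))
def load(n): return pickle.load(open(f"pics/{n}.pkl","rb"))
def K(f): return np.array([[f["fx"],0,f["cx"]],[0,f["fy"],f["cy"]],[0,0,1.]])
def px2w(f,u,v,z):
    p=cv2.undistortPoints(np.array([[[u,v]]],float),K(f),np.array(f["D"],float))[0,0]
    T=np.array(f["T"]); d=T[:3,:3]@np.array([p[0],p[1],1]); o=T[:3,3]
    return o+d*(z-o[2])/d[2]
def w2px(f,P):
    T=np.linalg.inv(np.array(f["T"]))
    r=cv2.Rodrigues(T[:3,:3])[0]
    return cv2.projectPoints(np.array(P,float).reshape(-1,3),r,T[:3,3],K(f),np.array(f["D"],float))[0][:,0]
E
python3 - <<'E'
from cell import ctrl
from h import *
for n in("scene","top"): save(ctrl.grab_frame(n),n)
print(ctrl.observe())
a=load("top")["frame"];b=load("scene")["frame"]
E
```

```text
{'time_s': 0.1, 'joint_pos': array([-9.01354963e-01,  2.55664818e-01,  1.07177567e-01, -4.06553757e-04,
       -1.42391150e+00, -2.84621463e-01]), 'qd': array([ 3.10369123e-05, -1.48486466e-03,  3.57168387e-03,  1.02720583e-03,
        1.03933819e-03, -3.07520426e-04]), 'effort': array([-4.84895238e-03, -3.87602592e+01,  2.38472235e+01,  5.37803471e+00,
       -3.80476806e-03, -5.67022141e-06]), 'eef_pos': array([ 0.20636478, -0.50935479,  0.23051803]), 'ee_rot': array([-1.89253129e-04, -1.91195500e-01,  9.81551628e-01,  8.04081705e-04]), 'contact_force': array([ 0.28992936,  0.42493475, -0.14970458]), 'ft_torque': array([ 0.00062598,  0.03313317, -0.00083237]), 'finger_force': 0.0, 'grip_width': 0.0850219181472507}
```

View pics/top.png

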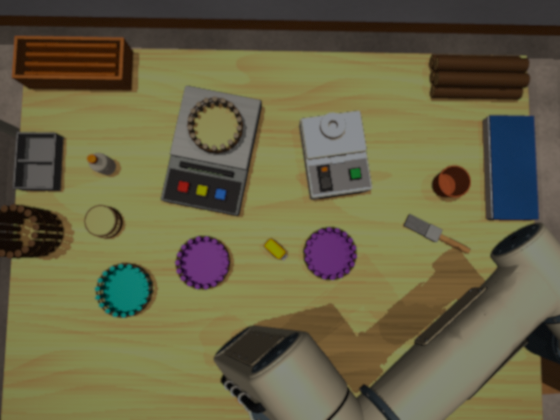

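View pics/scene.png

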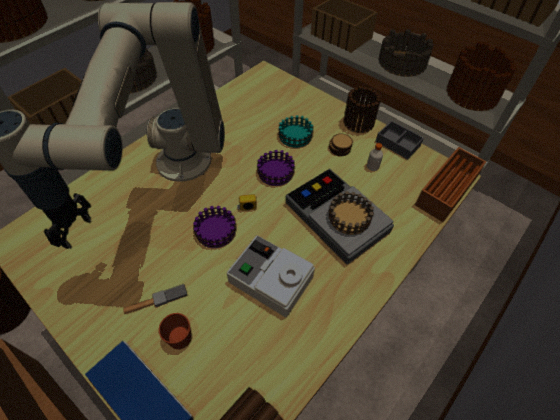

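The top view shows the scale keys red (183,186), yellow (202,190) and blue (220,194). On the printer, the rocker is at (325,177) with its orange mark at (324,170), and the green print key is at (355,173). The yellow tape at (275,248) could be mistaken for the tare key, and the purple and turquoise baskets for the real one. The yellow square on the scale's deck fits the tare key's description. Next, an enlarged crop to check this.

```bash
python3 - <<'E'
from h import *
f=load("top")
c=f["frame"][80:220,160:380]
c=cv2.convertScaleAbs(c,alpha=1.5)
cv2.imwrite("pics/crop1.png",cv2.resize(c[60:140],None,fx=3.6,fy=3.6,interpolation=cv2.INTER_CUBIC))
hsv=cv2.cvtColor(f["frame"],cv2.COLOR_BGR2HSV)
for n,h0,h1,z,b in(("tare",22,35,.065,(193,181,212,200)),("red",0,8,.065,(173,176,193,197)),("blue",100,125,.065,(210,184,231,205)),("print",45,80,.086,(345,162,366,184)),("orange",3,18,.099,(317,163,332,176))):
    x0,y0,x1,y1=b; s=hsv[y0:y1,x0:x1]
    m=((s[...,0]>=h0)&(s[...,0]<=h1)&(s[...,1]>130)&(s[...,2]>60)).astype(np.uint8)
    M=cv2.moments(m,True)
    u,v=x0+M["m10"]/M["m00"],y0+M["m01"]/M["m00"]
    print(n,M["m00"],u.round(1) if hasattr(u,'round') else u,v,px2w(f,u,v,z).round(4))
print(np.array(f["T"]).round(3))
E
```

```text
tare 121.0 201.3305785123967 189.79338842975207 [0.5192 0.2073 0.065 ]
red 122.0 182.58196721311475 186.22950819672133 [0.5284 0.2588 0.065 ]
blue 117.0 219.8803418803419 193.66666666666666 [0.5092 0.1564 0.065 ]
print 93.0 354.98924731182797 173.10752688172042 [ 0.5675 -0.2114  0.086 ]
orange 37.0 324.0 168.7027027027027 [ 0.5761 -0.1255  0.099 ]
[[ 0.01  -0.995  0.099  0.359]
 [-1.    -0.012 -0.019  0.007]
 [ 0.02  -0.099 -0.995  1.306]
 [ 0.     0.     0.     1.   ]]
```

View pics/crop1.png

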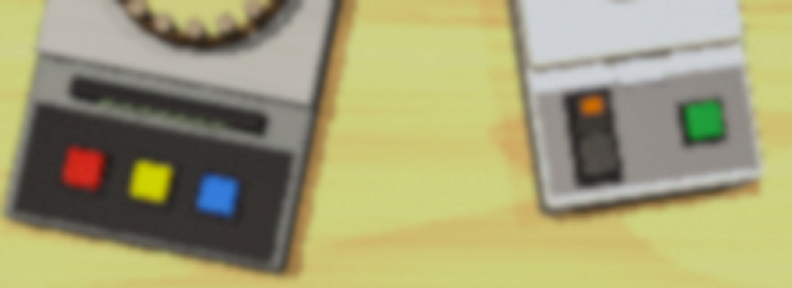

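The spacings come out right: the keys are 52 mm apart, and print key to orange mark is 86 mm with a 20 mm x offset. I'll close the fingers and take a near wrist picture over each device.

```bash
cat >> h.py <<'E'
from scipy.spatial.transform import Rotation
def quat(yaw):
    y=np.array([-np.sin(yaw),np.cos(yaw),0]); z=np.array([0,0,-1.])
    return np.roll(Rotation.from_matrix(np.c_[np.cross(y,z),y,z]).as_quat(),1)
E
python3 - <<'E'
from cell import ctrl
from h import *
ctrl.close_gripper(60)
print(ctrl.observe()["time_s"])
ctrl.move_ptp([.54,-.17,.25],quat(np.radians(7.6)))
save(ctrl.grab_frame("wrist"),"w1")
print(ctrl.observe()["time_s"])
ctrl.move_ptp([.519,.207,.22],quat(np.radians(-10.6)))
save(ctrl.grab_frame("wrist"),"w2")
o=ctrl.observe(); print(o["time_s"],o["eef_pos"],o["contact_force"],o["grip_width"])
f=load("w1");print(w2px(f,[[.5675,-.2114,.086],[.5761,-.1255,.099]]))
f=load("w2");print(w2px(f,[.5192,.2073,.065]))
E
```

```text
0.8667
2.6583
4.125 [0.51943103 0.20602843 0.22017381] [-0.53254065 -0.0384126  -0.19227726] 0.00029362885390140004
[[235.51646939 211.39358187]
 [324.88001316 235.89306239]]
[[282.91522703 190.31698922]]
```

View pics/w1.png

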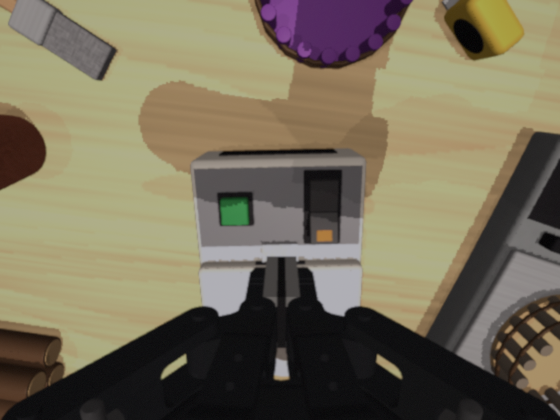

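View pics/w2.png

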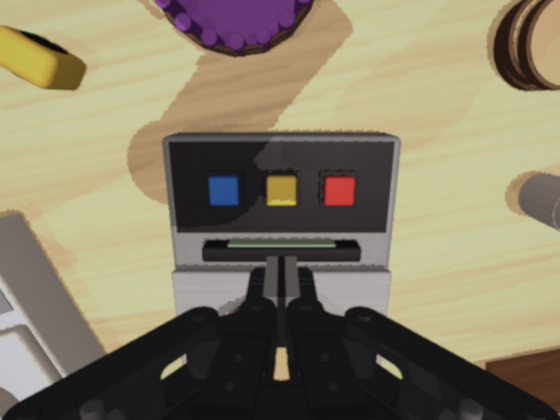

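The wrist views agree with the measurements within 2 px: green (235,210), orange (324,236), yellow (282,190). Both decks lie level in the pictures, so the yaws are right too. Pressing tare.

```bash
cat >> h.py <<'E'
def press(ctrl,xy,z,yaw,guard=14,sp=.02,up=.03):
    q=quat(yaw)
    ctrl.move_linear([*xy,z+up],q,speed=.1)
    f0=ctrl.observe()["contact_force"][2]
    g=ctrl.move_linear([*xy,z],None,speed=sp,guard=guard)
    ctrl.hold(.4); o=ctrl.observe()
    print("guard",g,"pos",o["eef_pos"].round(4),"dF",round(o["contact_force"][2]-f0,1),"t",o["time_s"])
E
python3 - <<'E'
from cell import ctrl
from h import *
press(ctrl,[.5192,.2073],.0575,np.radians(-10.6))
save(ctrl.grab_frame("wrist"),"w3")
ctrl.move_linear([.5192,.2073,.15],None,speed=.15)
print(ctrl.observe()["time_s"])
E
```

```text
guard True pos [0.5192 0.2073 0.0646] dF 5.4 t 7.1
7.875
```

View pics/w3.png

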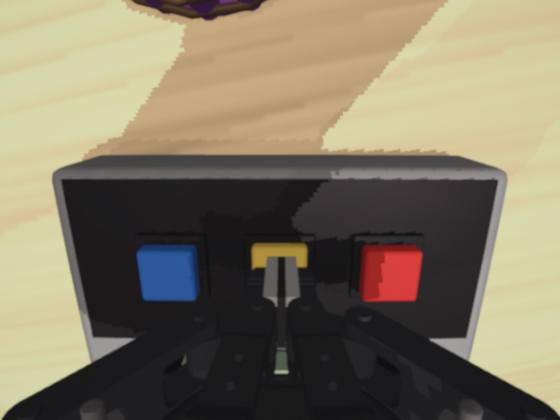

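The fingertip is on the yellow key alone, at (280,258). The guard tripped at z=.0646 with only 5.4 N remaining, so full travel isn't certain. I'll press again more firmly and log force against depth.

```bash
python3 - <<'E'
from cell import ctrl
from h import *
xy=[.5192,.2073]
ctrl.move_linear([*xy,.076],None,speed=.1)
f0=ctrl.observe()["contact_force"][2]
for z in(.071,.069,.067,.065,.064,.063,.062,.061,.060,.059):
    g=ctrl.move_linear([*xy,z],None,speed=.03,guard=25)
    ctrl.hold(.1); o=ctrl.observe()
    print(z,g,o["eef_pos"][2].round(4),(o["contact_force"][2]-f0).round(1))
    if g or o["contact_force"][2]-f0>14: break
ctrl.hold(.3)
ctrl.move_linear([*xy,.15],None,speed=.15)
print(ctrl.observe()["time_s"])
E
```

```text
0.071 False 0.0712 0.0
0.069 False 0.0693 0.9
0.067 False 0.0673 2.1
0.065 False 0.0653 4.6
0.064 False 0.0646 6.1
0.063 False 0.0645 12.5
0.062 False 0.0644 17.7
12.3167
```

The stop is clear: z=.0645 with force climbing to 17.7 N, so tare was fully down. Now the rocker, by the same method.

```bash
cat >> h.py <<'E'
def steps(ctrl,xy,zs,fmax=15):
    ctrl.move_linear([*xy,zs[0]+.006],None,speed=.1)
    f0=ctrl.observe()["contact_force"][2]
    for z in zs:
        g=ctrl.move_linear([*xy,z],None,speed=.03,guard=25)
        ctrl.hold(.1); o=ctrl.observe(); d=o["contact_force"]-[0,0,f0]
        print(round(z,4),g,o["eef_pos"][2].round(4),d.round(1))
        if g or d[2]>fmax: break
    ctrl.hold(.3)
    ctrl.move_linear([*xy,.16],None,speed=.15)
    print(ctrl.observe()["time_s"])
E
python3 - <<'E'
from cell import ctrl
from h import *
a=np.radians(7.6); c,s=np.cos(a),np.sin(a)
p=np.array([.5675,-.2114])+np.array([[c,-s],[s,c]])@[.020,.084]
print(p)
ctrl.move_ptp([*p,.16],quat(a))
steps(ctrl,p,[.106,.103,.100,.097,.095,.093,.092,.091,.090,.089])
ctrl.move_linear([.54,-.17,.25],None,speed=.2)
f=ctrl.grab_frame("wrist");save(f,"w4")
cv2.imwrite("pics/w4c.png",cv2.resize(f["frame"][140:270,180:380],None,fx=3,fy=3,interpolation=cv2.INTER_CUBIC))
print(ctrl.observe()["time_s"])
E
```

```text
[ 0.57621477 -0.12549277]
0.106 False 0.1062 [-0.5  0.   0.1]
0.103 False 0.103 [ 0.6 -0.2  0.2]
0.1 False 0.1003 [ 1.3 -0.4  1.3]
0.097 False 0.0971 [1.5 0.  2.4]
0.095 False 0.0947 [ 1.8 -0.1  1.6]
0.093 False 0.0927 [ 1.6 -0.2  2. ]
0.092 False 0.0918 [0.8 1.  1.1]
0.091 False 0.0917 [-0.6  1.   4.4]
0.09 False 0.0916 [-3.   2.1 10.5]
0.089 False 0.0916 [-6.1  4.3 16.1]
18.75
19.4833
```

View pics/w4c.png

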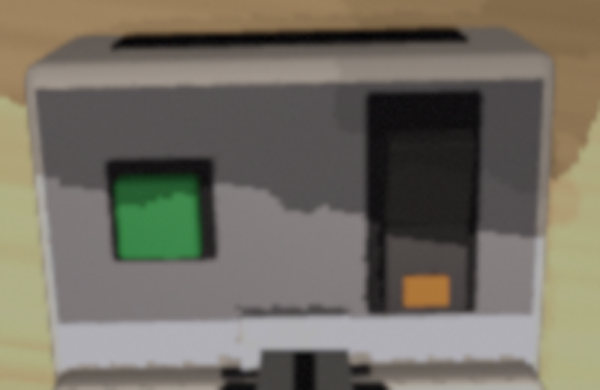

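The crop shows the rocker over: the orange mark has moved to crop (426,290) and the near half is raised. The firm stop at z=.0916 matches the "on" height of 92 mm. Now the print key.

```bash
python3 - <<'E'
from cell import ctrl
from h import *
a=np.radians(7.6); p=[.5675,-.2114]
ctrl.move_ptp([*p,.13],quat(a))
steps(ctrl,p,[.092,.090,.088,.086,.085,.084,.083,.082,.081,.080,.079,.078])
ctrl.move_linear([.45,-.1,.28],None,speed=.2)
save(ctrl.grab_frame("top"),"top2"); save(ctrl.grab_frame("scene"),"scene2")
cv2.imwrite("pics/end.png",np.vstack([load("top2")["frame"][60:280,50:500],load("scene2")["frame"][100:360,80:530]]))
print(ctrl.observe()["time_s"])
E
```

```text
0.092 False 0.0922 [ 1.1 -0.1 -0.6]
0.09 False 0.0901 [ 0.1 -0.2  1.4]
0.088 False 0.0883 [ 0.5 -0.8  2.8]
0.086 False 0.0863 [ 0.3 -0.   3.4]
0.085 False 0.0852 [ 0.3 -0.7  4.6]
0.084 False 0.0851 [-1.1  0.3  9.1]
0.083 False 0.0849 [-2.3  2.3 12.7]
0.082 False 0.0849 [-4.4  4.5 17.4]
24.4
25.6583
```

View pics/end.png

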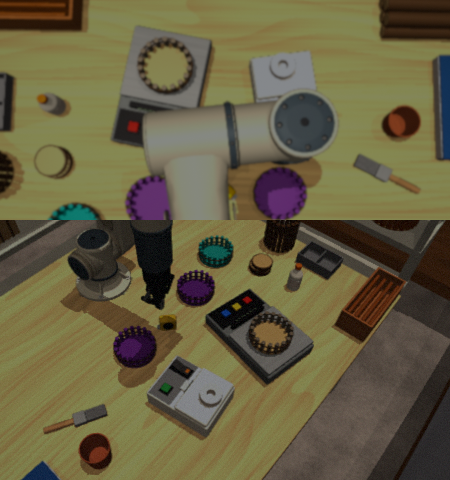

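The print key reached its stop at z=.0849. The closing pictures show the basket on the pan at (270,333), the roll still on the housing at (210,396), everything else in place and the arm clear. Handing in.

```bash
python3 -c "
from cell import ctrl
print(ctrl.close_job())"
```

```text
the job is handed in; nothing more can be done
None
```

I pressed tare fully down (two touches), pushed the rocker fully over to on, then pressed print fully down and let go; the job went in at about 26 s with the basket and everything else still in place.

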